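# Key the round sensor board onto the programming jig and hold it down

## Task

The round circuit board lies turned the wrong way in the programming jig's nest. Without gripping or lifting it, push it round with a fingertip until the notch in its edge drops over the jig's key pin, then press gently on the shield can in its middle until the board lies fully home on the deck against the spring probes, and finish still holding it down there. Leave everything else on the bench where it is.

Things in the scene. Friction and masses are not known exactly. Their poses are not given: they have to be found in the camera images.
- jig: programming jig, fixed to the bench: grey case with an aluminium deck, 156 x 166 mm, deck top 45 mm above the bench. Origin: centre of the jig's underside on the bench, below the centre of the nest; z up; its x axis points from the nest's centre to the key pin
- nest (a point): centre of the nest, on the deck: a slippery black plastic ring in which the round board lies, 102.6 mm inner and 120 mm outer diameter, 9.5 mm high above the deck, thumb gaps at its two y sides. Axes as the jig's. Six spring probes, 29 mm from here, stand 4 mm above the deck and carry the board: about 3 N starts them, about 7 N in all takes them down to the deck; they lift the board again if let go
- key_pin (a point): the steel key pin inside the nest ring: upright, flat-topped, 9 mm diameter, 6.5 mm high above the deck, 44.5 mm from the nest's centre; this point is the centre of its top. The board covers it at the start, but its steel block shows: 21 x 21 mm, 9.5 mm high, set into the ring on the same side, its middle 62 mm from the nest's centre
- board: round green circuit board, 100 mm diameter, 3 mm thick, about 100 g, loose in the nest with about 1 mm play all round and free to turn. Origin: centre of its underside; z up; its x axis points to the notch. An 11 mm high capacitor (+y side) and a 6 mm high black block (-y side) stand 33 mm from the centre, 40 degrees either side of the notch. Fully seated, its underside lies on the deck
- notch (a point): the point in the board's edge notch (12 mm wide, 12 mm deep, open outwards), 44.5 mm from the board's centre, that belongs over the key pin. At the start it is 45 degrees or more from the pin, and the board rides tilted on the pin's top. When the notch comes over the pin the board drops level on the probes, underside 4 mm above the deck, and the pin stops it turning further
- connector (a point): white wire connector standing up from the board's face opposite the notch, a part to push against: 12 mm radially x 22 mm across x 14 mm high. This point is the centre of its top, 34 mm from the board's axis on its -x side, 17 mm above the board's underside. Axes as the board's
- can_top (a point): centre of the flat steel shield can (32 x 32 mm, 3.5 mm high) in the middle of the board, where to press: the centre of its top, on the board's axis, 6.5 mm above the board's underside. Axes as the board's
- screwdriver: small screwdriver, 150 mm long, lying crosswise just beyond the jig; bystander; origin: on its underside, along its length
- tweezers: dark steel tweezers, about 130 mm long, 9 mm high, lying beside the jig; bystander; origin: centre of its underside
- stick_board: narrow green circuit board, 74 x 20 x 11 mm, lying beside the jig; bystander; origin: centre of its underside
- blue_shell: blue three-lobed plastic handset shell, about 130 x 100 x 26 mm, its origin below where the lobes meet; bystander; origin: centre of its underside
- solder_spool: spool of solder standing upright (black flanges), 56 mm diameter, 44 mm high; bystander; origin: centre of its underside
- sensor_cover: white domed plastic cover, 112 mm diameter, 32 mm high; bystander; origin: centre of its underside
- flux_bottle: amber bottle, 44 mm diameter, 110 mm high; bystander; origin: centre of its underside
- parts_tray: grey divided tray, 90 x 170 x 25 mm, beyond the jig; bystander; origin: centre of its underside
Mind the look-alikes: they are no part of the job. Leave any yellow look-alike of the jig alone. Leave any yellow look-alike of the board alone.

How it is judged:
By the outcome, as a careful person would: the job done as asked, in the order asked, and still so for the second after the job is handed in, while the arm keeps its last pose, push and grip.
It also fails if it takes over 48 s, if anything falls off the work surface, if the arm or the gripper's body presses on something with over 40 N, if the wrist force passes 120 N, or if a joint passes its speed limit or range.

## Robot

A 6-joint arm with a two-finger parallel gripper is mounted at the origin on the work surface. World frame = base frame: x ahead of the robot, y to its left, z up, the work surface at z = 0. Lengths are in mm, angles in rad, forces in N, time in s.
With the tool pointing down it reaches from about 275 to 1000 mm from the base axis. Payload 8.4 kg.
Tool frame: the origin (TCP) lies midway between the tips of the shut fingers; the grasp point (between the pads) lies 19 mm behind it; z points along the fingers, y is the line along which they close (so a half turn about z gives the same grasp; the last joint's range is limited). The gripper opens to 85 mm and grips with 20 to 120 N. Pads are 22 mm wide; open, the fingers measure 114 mm over their backs; the gripper's body (76 mm by 85 mm) begins 54 mm behind the grasp point. The pads swing forward as they close: fully open they stand 13 mm farther back than shut.
Start: joints at [-1.292, 0.353, 1.633, -0, 1.155, -0.002], TCP at [173.201, -600.524, 231.281] pointing down, gripper open.
Joint ranges: [-2.63, 2.63], [-0.92, 2.1], [0.06, 2.66], [-1.3, 4.44], [0, 2.69], [-3.02, 3.02]. Speed limits (rad/s): [2.22, 2.22, 2.79, 3.14, 3.14, 3.14].

## Interface

Orientations are given as [roll, pitch, yaw] about the fixed x, y, z axes, in that order (R = Rz(yaw) Ry(pitch) Rx(roll)).
In Python, from rig import r gives the robot as it stands.
- The arm moves only by the shell command python3 -m inch 'ROWS' [OPENING] [FORCE]. ROWS is JSON, a list that holds one entry, the list of rows, each a list of 6 numbers: the shift along the tool's x, y, z scaled (see below), then the turn, a rotation vector about the tool's x, y, z scaled (see below). In form: [[[tx, ty, tz, wx, wy, wz], ...]]. A call has 1 to 8 rows; each row is the pose to reach, as a shift and turn from the pose commanded when the call began, along the tool's axes at that moment, turning the shorter way round; what a row does not reach only later rows make up. The controller multiplies each number of a shift by 20 cm and each number of a turn by pi rad. A row lasts 1/12 s, in which the tool goes at most 41.7 mm and 7.16 degrees, less where a joint would pass 70% of its speed; a pose out of reach is approached as far as the arm can. A call with a number of a shift or a turn outside -1 to 1 is refused whole. A call with a gripper value outside its range is refused whole. OPENING is the gripper's target within -1 to 1 (fully open at 1, half-way at 0, shut at -1), set as the call begins (- or left out, the last holds). The fingers move at their own pace and stop on an object; FORCE is the grip in N (left out, the last holds). Time passes only in rows, so rows that repeat a pose let the fingers close. It gives the time, the measured TCP pose, the force, the opening and the grip force at its end, in the units of the state.
- r.sense(): the state, without advancing time (a new reading comes with each control period).
- r.grab_frame(name): name is "side" or "top" or "wrist"; returns the picture (400x640x3 uint8, red, green, blue); there is no depth.
- r.camera_info(name): a dict with "K" (3x3 intrinsics, pixels), "rvec" (rotation vector, rad) and "tvec" (3), from world to camera coordinates, as OpenCV has them; the wrist camera has in their place "mount" (4x4, takes a point from camera to tool coordinates, whose origin is the TCP and whose axes are the flange's). Camera axes: x right, y down, z forward; pixel columns grow to the right and rows downward; lengths in mm; the calibration is good to about 2 mm. A picture is of the moment at which its call begins: read the wrist's pose just before it. camera_info takes no time and is no camera call.
- r.sign_off(): hands the job in; it is judged then, once.
The state is a dict: "clock": time; "qpos": joint angles; "qvel": joint speeds; "joint_efforts": joint torques, N m; "eef_pos": TCP position; "tcp_rot": TCP orientation; "contact_force": force on the tool from outside, world axes, zero at the start; "wrist_torque": the same for the moment, N m; "opening": opening from 0.0 (shut) to 1.0 (fully open); "grasp_force": force on a finger pad.
Only numpy, scipy, OpenCV 4.12 (cv2) and the standard library are available. Lean on these libraries where they do the work, as an engineer would, in place of code of your own. Each camera call takes 0.05 s, during which the arm holds its last target. There are 200 camera calls.

## Working session

There is one attempt and no reset: what is moved stays moved. The work goes in short steps, Python scripts to look and compute and a shell command to move; the robot and the scene stay as the last step left them, time stands still between calls to the robot, and variables do not carry over. Pictures are saved under pics/ and viewed, at most 10 in all, crops included, and the job is handed in when it is done.

```bash
mkdir -p pics; ls
python3 - <<'E'
from rig import r
import cv2
s=r.sense();print({k:s[k] for k in("clock","eef_pos","tcp_rot","opening","contact_force")})
for n in("top","side"):
    cv2.imwrite(f"pics/{n}0.png",r.grab_frame(n)[:,:,::-1]); print(n,r.camera_info(n))
print(r.camera_info("wrist"))
E
```

```text
pics
{'clock': 0.0, 'eef_pos': array([ 173.07066637, -600.04548345,  230.53889994]), 'tcp_rot': array([-3.14015459e+00, -3.65413192e-05,  2.80757591e-01]), 'opening': 0.9969916324101382, 'contact_force': array([ 0.31323152,  0.26264816, -1.14042221])}
top {'K': array([[413.33526426,   0.        , 320.92448992],
       [  0.        , 413.33526426, 192.26150075],
       [  0.        ,   0.        ,   1.        ]]), 'rvec': array([ 2.13376397, -2.17834749,  0.07832468]), 'tvec': array([  33.95315539,  602.08728083, 1024.47273266])}
side {'K': array([[401.84706227,   0.        , 323.93008913],
       [  0.        , 401.84706227, 206.80057569],
       [  0.        ,   0.        ,   1.        ]]), 'rvec': array([ 0.28321837, -2.77578955,  1.26415758]), 'tvec': array([ 587.07487599,  134.18255249, 1249.94360064])}
{'K': array([[296.86696713,   0.        , 315.08608146],
       [  0.        , 296.86696713, 199.48426995],
       [  0.        ,   0.        ,   1.        ]]), 'mount': array([[-4.45714946e-04, -9.47904376e-01, -3.18554697e-01,
         8.10587362e+01],
       [ 9.99999000e-01, -8.50131752e-04,  1.13050949e-03,
        -1.29665418e+00],
       [-1.34242835e-03, -3.18553874e-01,  9.47903807e-01,
        -1.42379677e+02],
       [ 0.00000000e+00,  0.00000000e+00,  0.00000000e+00,
         1.00000000e+00]])}
```

View pics/top0.png

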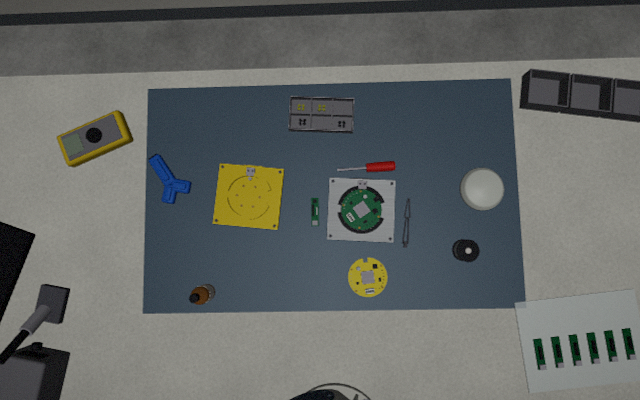

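View pics/side0.png

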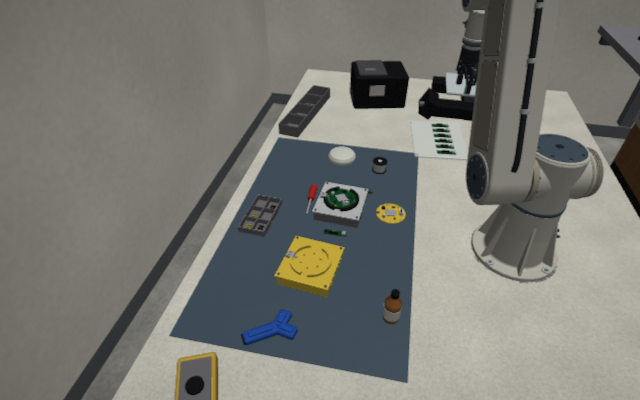

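The top view shows the grey jig at about (361,210), with its key block at (362,184) on the far side. The green board is in its nest. Next I'll zoom in and measure.

```bash
cat > h.py <<'E'
import numpy as np,cv2
from rig import r
from scipy.spatial.transform import Rotation as Ro
def cam(n,s=None):
    c=r.camera_info(n)
    if n=="wrist":
        s=s or r.sense(); T=np.eye(4); T[:3,:3]=Ro.from_euler("xyz",s["tcp_rot"]).as_matrix(); T[:3,3]=s["eef_pos"]
        M=np.linalg.inv(T@c["mount"]); return c["K"],M[:3,:3],M[:3,3]
    return c["K"],cv2.Rodrigues(c["rvec"])[0],np.array(c["tvec"])
def proj(C,P):
    K,R,t=C; q=(np.atleast_2d(P)@R.T+t)@K.T; return q[:,:2]/q[:,2:]
def ray(C,uv,z):
    K,R,t=C; uv=np.atleast_2d(uv); d=np.c_[uv,np.ones(len(uv))]@np.linalg.inv(K).T@R; o=-R.T@t
    return o+d*((z-o[2])/d[:,2])[:,None]
E
python3 - <<'E'
from h import *
C=cam("top")
print(proj(C,[[0,0,0],[400,0,0],[173,-600,231]]))
print(ray(C,[361,210],45),ray(C,[362,184],54))
im=cv2.imread("pics/top0.png")
cv2.imwrite("pics/topc.png",cv2.resize(im[165:255,310:420],None,fx=7,fy=6.6,interpolation=cv2.INTER_CUBIC)[:600])
s=r.sense(); print(s["qpos"])
E
```

```text
[[334.62327955 435.180514  ]
 [331.12348104 271.52585195]
 [644.7311508  396.66541524]]
[[554.42451424 -78.26466576  45.        ]] [[618.74235718 -82.01114865  54.        ]]
[-1.29241949e+00  3.53582104e-01  1.63406717e+00  5.63959074e-05
  1.15521432e+00 -2.40021018e-03]
```

View pics/topc.png

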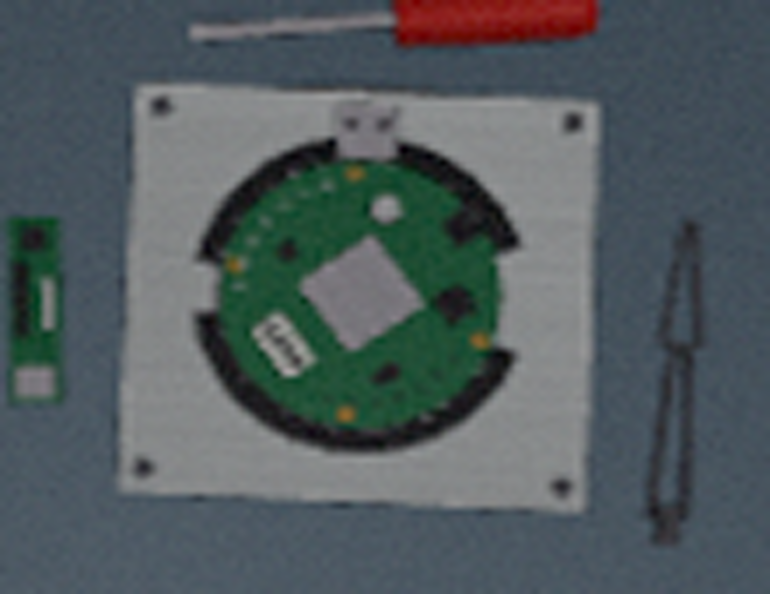

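The top crop shows the connector at (284,344), the can centre at (361,293), and the notch to the right and up near (465,225). The key block is at (366,130). The board therefore needs about 52° counter-clockwise. I'll go above the nest with the gripper shut for a wrist view.

```bash
cat >> h.py <<'E'
def move(p,yaw,s=None):  # row numbers from measured pose to a tool-down pose
    s=s or r.sense(); A=Ro.from_euler("xyz",s["tcp_rot"]); B=Ro.from_euler("xyz",[np.pi,0,yaw])
    return np.round(np.r_[A.inv().apply(np.array(p)-s["eef_pos"])/200,(A.inv()*B).as_rotvec()/np.pi],4)
E
python3 - <<'E'
from h import *
print(move([554,-78,200],0.61))
E
```

```text
[ 2.5533e+00 -1.9804e+00  1.5580e-01 -4.0000e-04 -1.0000e-04 -1.0480e-01]
```

```bash
python3 -m inch '[[[0.2,-0.15,0,0,0,0],[0.4,-0.3,0,0,0,0],[0.6,-0.45,0,0,0,0],[0.8,-0.6,0,0,0,0],[0.95,-0.72,0,0,0,0],[0.95,-0.72,0,0,0,0]]]' -1 20
python3 -m inch '[[[0.2,-0.15,0,0,0,0],[0.4,-0.3,0,0,0,0],[0.6,-0.45,0,0,0,0],[0.8,-0.6,0,0,0,0],[0.95,-0.72,0,0,0,0],[0.95,-0.72,0,0,0,0]]]'
python3 - <<'E'
from h import *
print(move([554,-78,200],0.61))
E
```

```text
clock: 0.6
eef_pos: [316.9, -406.7, 231.0]
tcp_rot: [-3.14, -0.0, 0.281]
contact_force: [0.7, -1.0, -0.1]
opening: 0.143
grasp_force: 0.0
clock: 1.1
eef_pos: [459.8, -215.8, 231.2]
tcp_rot: [-3.141, -0.0, 0.282]
contact_force: [-0.3, -0.9, -0.0]
opening: 0.003
grasp_force: 0.0
[ 6.439e-01 -5.308e-01  1.566e-01 -1.000e-04 -2.000e-04 -1.045e-01]
```

```bash
python3 -m inch '[[[0.16,-0.13,0.03,0,0,-0.03],[0.32,-0.26,0.07,0,0,-0.06],[0.48,-0.4,0.1,0,0,-0.09],[0.644,-0.53,0.156,0,0,-0.1045],[0.644,-0.53,0.156,0,0,-0.1045],[0.644,-0.53,0.156,0,0,-0.1045]]]'
python3 - <<'E'
from h import *
s=r.sense(); im=r.grab_frame("wrist")[:,:,::-1]; cv2.imwrite("pics/w0.png",im)
np.save("w0.npy",[s["eef_pos"],s["tcp_rot"]]); print(proj(cam("wrist",s),[[554,-78,50],[618,-82,54]]))
E
```

```text
clock: 1.6
eef_pos: [553.2, -78.9, 198.9]
tcp_rot: [-3.14, 0.001, 0.612]
contact_force: [-0.5, -0.7, -0.0]
opening: 0.004
grasp_force: 0.0
[[316.1670773  182.84912496]
 [358.41711498 133.05400171]]
```

View pics/w0.png

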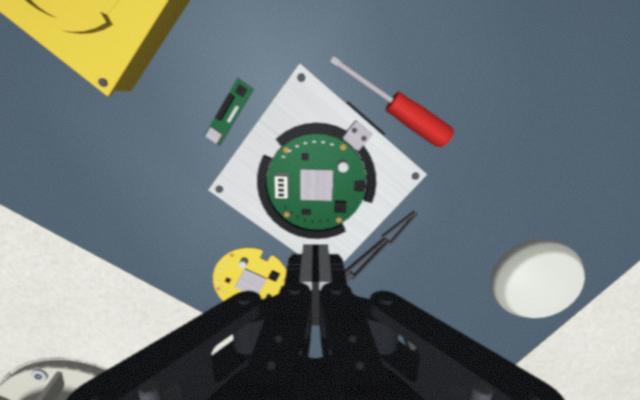

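The wrist view shows the can centre at (316,185), the connector at (282,187), and the key block at (357,134). The notch is near (352,183). I'll refine these with contours.

Run:
```python
from h import *
a=np.load("w0.npy"); C=cam("wrist",dict(eef_pos=a[0],tcp_rot=a[1])); im=cv2.imread("pics/w0.png"); 
hsv=cv2.cvtColor(im,cv2.COLOR_BGR2HSV)
def comps(m,lo,n):
    k,l,st,ce=cv2.connectedComponentsWithStats(m.astype(np.uint8))
    for i in range(1,k):
        x,y,w,h,A=st[i]
        if A>lo and 215<ce[i][0]<425 and 60<ce[i][1]<260: print(n,st[i],ce[i].round(1)); yield ce[i],(l==i)
B=(hsv[...,1]<50)&(hsv[...,2]>120)
for c,m in comps(B,30,"bright"): print(ray(C,c,55.5).round(1),ray(C,c,66).round(1))
G=(hsv[...,0]>50)&(hsv[...,0]<90)&(hsv[...,1]>100)
for c,m in comps(G,800,"green"):
    cn=max(cv2.findContours(m.astype(np.uint8),0,1)[0],key=len)[:,0]
    h=cv2.convexHull(cn)[:,0].astype(float); P=ray(C,h,53); print(cv2.minEnclosingCircle(P[:,:2].astype(np.float32)))
# deck corner holes
K=(hsv[...,2]<90)
for c,m in comps(K,25,"dark"): print(ray(C,c,45).round(1))
```

```text
bright [329  55  64  48 608] [360.1  78.4]
[[656.8 -53.6  55.5]] [[655.4 -52.8  66. ]]
bright [  207    62   221   200 13439] [315.6 162.9]
[[571.4 -65.   55.5]] [[573.2 -63.8  66. ]]
bright [227 106  12  17  78] [232.4 113.7]
[[564.9  24.5  55.5]] [[566.9  22.5  66. ]]
bright [337 162  12  11  99] [342.8 166.7]
[[583.6 -89.   55.5]] [[584.9 -86.9  66. ]]
bright [ 300  169   34   32 1049] [316.  184.4]
[[553.8 -77.9  55.5]] [[556.3 -76.2  66. ]]
bright [274 175  15  24 310] [281.  186.5]
[[531.9 -50.5  55.5]] [[535.1 -49.7  66. ]]
green [ 266  133  101   98 5155] [316.7 181.5]
((553.404541015625, -78.45822143554688), 50.87554168701172)
dark [235  84  12  13 105] [240.5  90.1]
[[585.8  31.   45. ]]
dark [215  93  20  28 235] [224.8 106.8]
[[564.3  35.6  45. ]]
dark [348 102  36  32  98] [365.9 117.9]
[[633.4 -80.7  45. ]]
dark [277 123  69  23 704] [311.1 131.9]
[[592.3 -45.1  45. ]]
dark [353 147  22  55 624] [365.9 177.1]
[[ 587.2 -117.1   45. ]]
dark [301 153   8   7  48] [304.8 156. ]
[[569.1 -53.4  45. ]]
dark [ 258  156   86   82 1290] [288.7 209.8]
[[511.7 -72.   45. ]]
dark [333 200  14  14 176] [339.9 206.4]
[[ 546.2 -114.4   45. ]]
dark [301 208  11   8  69] [305.9 211.4]
[[520.7 -88.   45. ]]
```

```bash
cat >> h.py <<'E'
N=np.array([553.6,-78.2]); RX=0.0
def ft(th,gap,z): # tool pose with finger behind connector when the connector is at th degrees
    t=np.radians(th); u=np.array([np.cos(t),np.sin(t)]); v=np.array([-u[1],u[0]])
    return np.r_[N+34*u-(22+gap)*v,z],t-np.pi/2
E
python3 - <<'E'
from h import *
for z in(90,): print(ft(123.5,8,z),move(*ft(123.5,8,z)))
E
```

```text
(array([559.85071716, -33.28977249,  90.        ]), np.float64(0.5846852994181004)) [ 1.651e-01 -1.709e-01  5.468e-01 -3.000e-04  5.000e-04  8.300e-03]
```

```bash
python3 -m inch '[[[0.08,-0.085,0.15,0,0,0.004],[0.165,-0.171,0.3,0,0,0.0083],[0.165,-0.171,0.45,0,0,0.0083],[0.165,-0.171,0.547,0,0,0.0083],[0.165,-0.171,0.547,0,0,0.0083],[0.165,-0.171,0.547,0,0,0.0083]]]'
python3 - <<'E'
from h import *
s=r.sense(); print(s["contact_force"]); print(move(*ft(123.5,8,59)))
im=r.grab_frame("wrist")[:,:,::-1]; cv2.imwrite("pics/w1.png",im[:, :])
E
```

```text
clock: 2.15
eef_pos: [559.4, -35.2, 90.5]
tcp_rot: [-3.14, 0.002, 0.581]
contact_force: [-0.2, -0.4, 1.0]
opening: -0.002
grasp_force: 0.0
[-0.18508899 -0.36418706  1.04374819]
[ 0.0077 -0.0066  0.1574 -0.0004  0.0006 -0.0011]
```

View pics/w1.png

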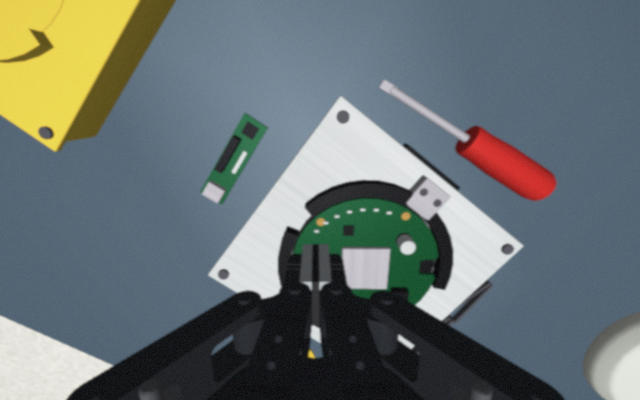

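The shut fingers, at (315,260), stand at the board's rim on the clockwise side. The connector is hidden just behind them, below in the image. I'll descend next.

```bash
python3 -m inch '[[[0.008,-0.007,0.05,0,0,0],[0.008,-0.007,0.1,0,0,0],[0.008,-0.007,0.155,0,0,0],[0.008,-0.007,0.155,0,0,0],[0.008,-0.007,0.155,0,0,0]]]'
python3 - <<'E'
from h import *
print(move(*ft(123.5,8,59)))
for th in range(120,180,5): print(th,move(*ft(th,0,59)))
E
```

```text
clock: 2.62
eef_pos: [560.3, -32.0, 58.9]
tcp_rot: [-3.141, 0.001, 0.583]
contact_force: [-0.6, 0.3, 0.3]
opening: 0.002
grasp_force: 0.0
[-0.0053  0.0043 -0.0004 -0.0003  0.0004 -0.0006]
120 [-0.0351  0.0114 -0.0003 -0.0003  0.0004  0.0189]
125 [-0.0498  0.0015 -0.0003 -0.0003  0.0004 -0.0089]
130 [-0.0653 -0.007  -0.0003 -0.0003  0.0004 -0.0367]
135 [-0.0815 -0.0141 -0.0002 -0.0004  0.0004 -0.0644]
140 [-0.0982 -0.0198 -0.0002 -0.0004  0.0004 -0.0922]
145 [-0.1153 -0.024  -0.0002 -0.0004  0.0004 -0.12  ]
150 [-0.1328 -0.0267 -0.0002 -0.0004  0.0003 -0.1478]
155 [-1.504e-01 -2.790e-02 -1.000e-04 -4.000e-04  3.000e-04 -1.756e-01]
160 [-1.681e-01 -2.750e-02 -1.000e-04 -4.000e-04  3.000e-04 -2.033e-01]
165 [-1.856e-01 -2.560e-02 -1.000e-04 -5.000e-04  3.000e-04 -2.311e-01]
170 [-2.030e-01 -2.220e-02 -1.000e-04 -5.000e-04  3.000e-04 -2.589e-01]
175 [-2.199e-01 -1.730e-02 -1.000e-04 -5.000e-04  2.000e-04 -2.867e-01]
```

```bash
python3 -m inch '[[[-0.025,0.002,0,0,0,-0.004],[-0.05,0.0015,0,0,0,-0.009],[-0.0575,-0.003,0,0,0,-0.0228],[-0.0653,-0.007,0,0,0,-0.0367],[-0.0733,-0.0105,0,0,0,-0.05],[-0.0815,-0.0141,0,0,0,-0.0644],[-0.09,-0.017,0,0,0,-0.078],[-0.0982,-0.0198,0,0,0,-0.0922]]]'
python3 - <<'E'
from h import *
im=r.grab_frame("top")[:,:,::-1]; s=r.sense(); print(s["contact_force"],s["eef_pos"])
cv2.imwrite("pics/t1.png",cv2.resize(im[165:255,310:420],None,fx=6,fy=6,interpolation=cv2.INTER_CUBIC))
for th in range(140,180,5): print(th,move(*ft(th,0,59)))
E
```

```text
clock: 3.28
eef_pos: [542.1, -39.7, 60.1]
tcp_rot: [3.141, -0.0, 0.876]
contact_force: [0.8, 0.3, 0.3]
opening: 0.001
grasp_force: 0.3
[ 0.48192125 -0.29716395 -0.68331946] [541.76631054 -39.74440182  60.06365986]
140 [ 0.0007 -0.0011  0.0053  0.     -0.      0.0019]
145 [-0.0144 -0.0101  0.0053  0.     -0.     -0.0258]
150 [-0.0303 -0.0178  0.0053  0.     -0.     -0.0536]
155 [-0.0469 -0.024   0.0053  0.     -0.     -0.0814]
160 [-0.0639 -0.0288  0.0053  0.     -0.     -0.1092]
165 [-0.0812 -0.0321  0.0053  0.     -0.     -0.137 ]
170 [-0.0988 -0.0339  0.0053  0.     -0.     -0.1647]
175 [-0.1165 -0.0341  0.0053  0.     -0.     -0.1925]
```

View pics/t1.png

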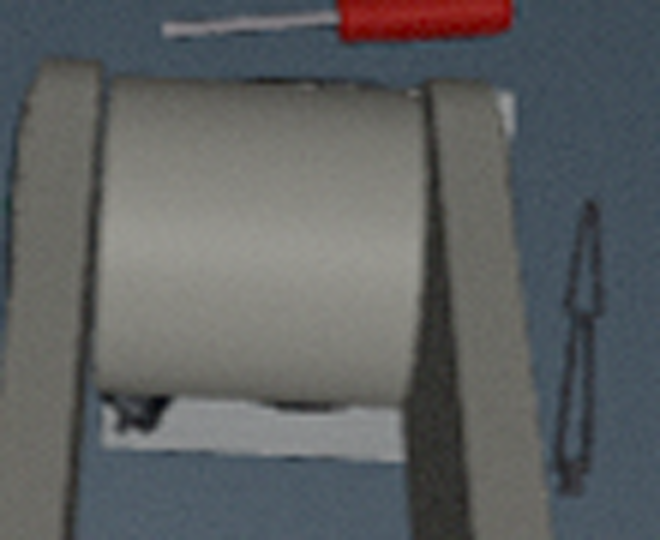

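The arm hides the jig from the top camera, so I'll use the wrist camera from here. I'll keep pushing and check the board angle from the capacitor and can.

```bash
python3 -m inch '[[[-0.007,-0.0055,0.003,0,0,-0.012],[-0.0144,-0.01,0.005,0,0,-0.0258],[-0.022,-0.014,0.006,0,0,-0.04],[-0.03,-0.018,0.006,0,0,-0.0536],[-0.0385,-0.021,0.006,0,0,-0.0675],[-0.047,-0.024,0.006,0,0,-0.0814],[-0.055,-0.0265,0.006,0,0,-0.095],[-0.064,-0.029,0.006,0,0,-0.109]]]'
cat >> h.py <<'E'
def board(im,C,zc=55.5):
    hsv=cv2.cvtColor(im,cv2.COLOR_BGR2HSV)
    B=((hsv[...,1]<50)&(hsv[...,2]>110)).astype(np.uint8)
    k,l,st,ce=cv2.connectedComponentsWithStats(B)
    for i in range(1,k):
        p=ray(C,ce[i],60)[0]; q=p[:2]-N; rr=np.hypot(*q)
        if 40<st[i][4]<4000 and rr<45: print("bright",st[i],p.round(1),"r",rr.round(1),"ang",np.degrees(np.arctan2(q[1],q[0])).round(1))
E
python3 - <<'E'
from h import *
s=r.sense(); im=r.grab_frame("wrist")[:,:,::-1].copy(); cv2.imwrite("pics/w2.png",im); print(s["contact_force"])
board(im,cam("wrist",s))
for th in range(160,185,5): print(th,move(*ft(th,0,59)))
E
```

```text
clock: 4.0
eef_pos: [529.6, -45.7, 58.9]
tcp_rot: [3.141, -0.0, 1.217]
contact_force: [-0.3, 1.0, -0.5]
opening: -0.0
grasp_force: 0.3
[-0.33395107  0.99896407 -0.53634993]
bright [418 261  21  17 269] [584.2 -71.5  60. ] r 31.3 ang 12.3
bright [ 348  266   59   33 1531] [555.4 -68.4  60. ] r 10.0 ang 79.4
bright [303 281   9   9  46] [519.6 -57.6  60. ] r 39.7 ang 148.8
bright [319 281   9   9  47] [526.7 -60.3  60. ] r 32.4 ang 146.4
160 [-0.0003 -0.0002 -0.001   0.      0.     -0.0005]
165 [-0.0155 -0.0091 -0.001   0.      0.     -0.0283]
170 [-0.0315 -0.0166 -0.001   0.      0.     -0.0561]
175 [-0.0481 -0.0227 -0.001   0.      0.     -0.0839]
180 [-0.0651 -0.0274 -0.001   0.      0.     -0.1117]
```

View pics/w2.png

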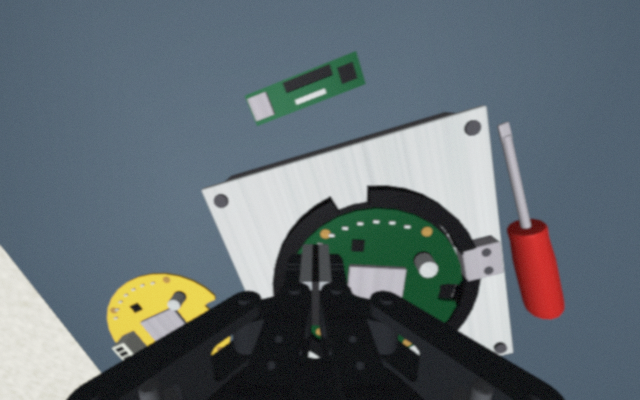

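The capacitor at (428,265) is now at 12°, up from −17°, so the board has turned 29° with about 25° to go. The finger lags the contact by about 8°.

```bash
python3 -m inch '[[[-0.0075,-0.0047,0,0,0,-0.014],[-0.0155,-0.009,0,0,0,-0.028],[-0.0235,-0.013,0,0,0,-0.042],[-0.0315,-0.0166,0,0,0,-0.056],[-0.04,-0.02,0,0,0,-0.07],[-0.048,-0.0227,0,0,0,-0.084],[-0.0566,-0.025,0,0,0,-0.098],[-0.0566,-0.025,0,0,0,-0.098]]]'
python3 - <<'E'
from h import *
s=r.sense(); im=r.grab_frame("wrist")[:,:,::-1].copy(); cv2.imwrite("pics/w3.png",im); print(s["contact_force"])
board(im,cam("wrist",s))
for th in (177.5,180,182.5,185,187.5,190): print(th,move(*ft(th,0,59)))
E
```

```text
clock: 4.72
eef_pos: [520.8, -54.7, 58.7]
tcp_rot: [3.141, 0.0, 1.524]
contact_force: [-0.1, -0.0, 0.5]
opening: 0.0
grasp_force: 0.0
[-0.10378375 -0.00056066  0.497727  ]
bright [419 262  20  17 273] [581.1 -62.9  60. ] r 31.5 ang 29.1
bright [ 348  267   59   32 1483] [552.6 -68.3  60. ] r 10.0 ang 95.6
bright [303 281   9   9  44] [515.1 -68.5  60. ] r 39.7 ang 165.8
bright [319 281   9   9  46] [522.7 -68.9  60. ] r 32.3 ang 163.3
bright [442 284  16  10 141] [593.8 -75.2  60. ] r 40.3 ang 4.3
177.5 [-0.0007 -0.002  -0.0014  0.0001  0.     -0.002 ]
180 [-0.0083 -0.0066 -0.0014  0.0001  0.     -0.0158]
182.5 [-0.016  -0.0108 -0.0014  0.0001  0.     -0.0297]
185 [-0.0239 -0.0147 -0.0014  0.0001  0.     -0.0436]
187.5 [-0.032  -0.0183 -0.0014  0.0001  0.     -0.0575]
190 [-0.0402 -0.0215 -0.0014  0.0001  0.     -0.0714]
```

```bash
python3 -m inch '[[[-0.0045,-0.004,0,0,0,-0.009],[-0.0083,-0.0066,0,0,0,-0.016],[-0.012,-0.009,0,0,0,-0.023],[-0.016,-0.011,0,0,0,-0.03],[-0.02,-0.013,0,0,0,-0.037],[-0.024,-0.0147,0,0,0,-0.0436],[-0.024,-0.0147,0,0,0,-0.0436],[-0.024,-0.0147,0,0,0,-0.0436]]]'
python3 - <<'E'
from h import *
s=r.sense(); im=r.grab_frame("wrist")[:,:,::-1].copy(); cv2.imwrite("pics/w4.png",im); print(s["contact_force"])
board(im,cam("wrist",s))
for th in (185,186.25,187.5,188.75,190,192.5): print(th,move(*ft(th,0,59)))
E
```

```text
clock: 5.43
eef_pos: [518.3, -58.6, 58.7]
tcp_rot: [3.141, -0.001, 1.66]
contact_force: [1.8, 5.4, 0.2]
opening: 0.004
grasp_force: 2.6
[1.75841771 5.37447194 0.17258077]
bright [419 265  19  17 263] [579.5 -60.2  60. ] r 31.6 ang 34.8
bright [ 348  268   58   31 1371] [551.4 -68.   60. ] r 10.4 ang 102.2
bright [303 281   9   9  43] [514.7 -72.8  60. ] r 39.3 ang 172.1
bright [319 281   9   9  44] [522.2 -72.2  60. ] r 31.9 ang 169.2
bright [439 291  16  13 162] [592.8 -74.7  60. ] r 39.4 ang 5.1
185 [-0.0031 -0.0028 -0.0018  0.0003 -0.0002  0.0007]
186.25 [-0.0068 -0.0051 -0.0018  0.0003 -0.0002 -0.0063]
187.5 [-0.0106 -0.0074 -0.0018  0.0003 -0.0002 -0.0132]
188.75 [-0.0144 -0.0096 -0.0018  0.0003 -0.0002 -0.0202]
190 [-0.0183 -0.0117 -0.0018  0.0003 -0.0002 -0.0271]
192.5 [-0.0262 -0.0157 -0.0018  0.0003 -0.0002 -0.041 ]
```

View pics/w4.png

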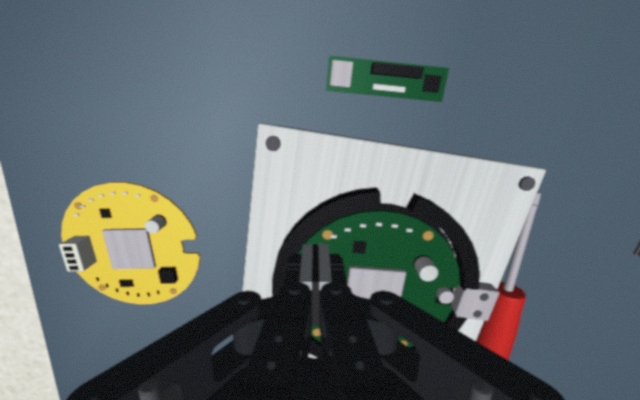

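The steel pin at (446,297) now shows inside the notch, and the push force has risen to 5.7 N. The board has dropped over the pin and stopped. I'll back off, rise and look.

```bash
python3 -m inch '[[[0.02,0,0,0,0,0],[0.05,0,0,0,0,0],[0.05,0,-0.1,0,0,0],[0.05,0,-0.25,0,0,0],[0.05,0,-0.4,0,0,0],[0.1,0.05,-0.55,0,0,0],[0.2,0.05,-0.6,0,0,0],[0.2,0.05,-0.6,0,0,0]]]'
python3 - <<'E'
from h import *
import time
s=r.sense(); im=r.grab_frame("wrist")[:,:,::-1].copy(); print(s["contact_force"])
C=cam("wrist",s); board(im,C); c=proj(C,np.r_[N,55])[0].astype(int); print(c)
np.save("w5.npy",[s["eef_pos"],s["tcp_rot"]]); cv2.imwrite("pics/w5f.png",im)
x=max(c[0]-100,0);y=max(c[1]-75,0);cv2.imwrite("pics/w5.png",cv2.resize(im[y:y+150,x:x+200],None,fx=4,fy=4,interpolation=cv2.INTER_CUBIC))
E
```

```text
clock: 6.15
eef_pos: [526.0, -16.3, 181.5]
tcp_rot: [3.137, 0.0, 1.661]
contact_force: [0.8, -0.5, 0.5]
opening: 0.002
grasp_force: 0.0
[ 0.77911953 -0.54431495  0.51821534]
bright [360 235  11  10  96] [578.8 -59.3  60. ] r 31.5 ang 36.8
bright [322 237  33  32 609] [556.3 -71.8  60. ] r 7.0 ang 67.5
bright [297 243   7  11  59] [515.4 -74.7  60. ] r 38.4 ang 174.8
bright [319 281   9   9  48] [ 541.4 -113.8   60. ] r 37.6 ang -109.0
[337 251]
```

View pics/w5.png

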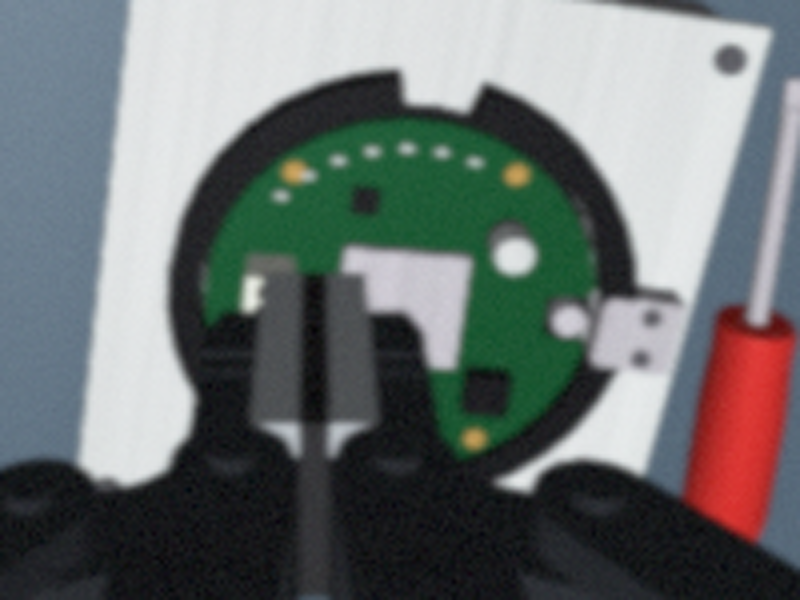

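The pin sits inside the notch, at crop (568,320), and the board lies level. Next is pressing on the can.

Run:
```python
from h import *
print(move([553.6,-78.2,75],1.64))
```

```text
[-3.162e-01  1.139e-01  5.240e-01  8.000e-04  1.000e-04  7.000e-03]
```

```bash
python3 -m inch '[[[-0.15,0.05,0,0,0,0.007],[-0.316,0.114,0.05,0,0,0.007],[-0.316,0.114,0.2,0,0,0.007],[-0.316,0.114,0.35,0,0,0.007],[-0.316,0.114,0.47,0,0,0.007],[-0.316,0.114,0.524,0,0,0.007],[-0.316,0.114,0.524,0,0,0.007],[-0.316,0.114,0.524,0,0,0.007]]]'
python3 - <<'E'
from h import *
print(move([553.6,-78.2,57],1.64))
E
```

```text
clock: 6.87
eef_pos: [552.0, -79.3, 73.2]
tcp_rot: [-3.14, -0.0, 1.638]
contact_force: [0.2, 0.9, 0.6]
opening: 0.002
grasp_force: 0.0
[ 0.0051  0.0084  0.0808 -0.0006 -0.0001 -0.0006]
```

```bash
python3 -m inch '[[[0.005,0.006,0.03,0,0,0],[0.005,0.006,0.06,0,0,0],[0.005,0.006,0.075,0,0,0],[0.005,0.006,0.08,0,0,0],[0.005,0.006,0.085,0,0,0],[0.005,0.006,0.09,0,0,0],[0.005,0.006,0.09,0,0,0]]]'
```

```text
clock: 7.45
eef_pos: [553.8, -78.2, 55.7]
tcp_rot: [3.141, 0.0, 1.638]
contact_force: [-0.5, -0.2, -0.4]
opening: -0.0
grasp_force: 0.0
```

```bash
python3 -m inch '[[[0,0,0.005,0,0,0],[0,0,0.01,0,0,0],[0,0,0.01,0,0,0],[0,0,0.01,0,0,0]]]'; python3 -m inch '[[[0,0,0.005,0,0,0],[0,0,0.01,0,0,0],[0,0,0.01,0,0,0],[0,0,0.01,0,0,0]]]'
```

```text
clock: 7.78
eef_pos: [553.9, -78.2, 53.8]
tcp_rot: [3.141, 0.0, 1.638]
contact_force: [-0.5, 0.3, 2.9]
opening: -0.001
grasp_force: 1.5
clock: 8.12
eef_pos: [554.0, -78.2, 51.8]
tcp_rot: [3.141, 0.0, 1.638]
contact_force: [-1.2, 1.0, 4.4]
opening: -0.001
grasp_force: 2.5
```

```bash
python3 -m inch '[[[0,0,0.0025,0,0,0],[0,0,0.005,0,0,0],[0,0,0.005,0,0,0]]]'; python3 -m inch '[[[0,0,0.0025,0,0,0],[0,0,0.0025,0,0,0],[0,0,0.0025,0,0,0]]]'
```

```text
clock: 8.37
eef_pos: [554.0, -78.2, 51.5]
tcp_rot: [3.141, 0.0, 1.638]
contact_force: [-3.0, 1.4, 13.9]
opening: -0.003
grasp_force: 7.0
clock: 8.62
eef_pos: [554.1, -78.2, 51.5]
tcp_rot: [3.141, 0.0, 1.638]
contact_force: [-4.9, 1.6, 19.4]
opening: -0.003
grasp_force: 9.9
```

The tool has stopped at z = 51.5, which is deck plus 6.5 mm, so the board is home. I'll ease off to a gentle hold and take one check picture.

```bash
python3 -m inch '[[[0,0,-0.0025,0,0,0],[0,0,-0.0025,0,0,0],[0,0,-0.0025,0,0,0],[0,0,-0.0025,0,0,0],[0,0,-0.0025,0,0,0],[0,0,-0.0025,0,0,0]]]'
python3 - <<'E'
from h import *
im=r.grab_frame("wrist")[:,:,::-1].copy(); s=r.sense(); print(s["contact_force"],s["eef_pos"]); cv2.imwrite("pics/w6.png",im)
E
```

```text
clock: 9.12
eef_pos: [554.0, -78.2, 51.5]
tcp_rot: [3.141, 0.0, 1.638]
contact_force: [-2.8, -0.1, 14.2]
opening: 0.001
grasp_force: 6.9
[-3.31858834e+00  5.55944433e-03  1.38255651e+01] [554.04208414 -78.19996356  51.53119428]
```

View pics/w6.png

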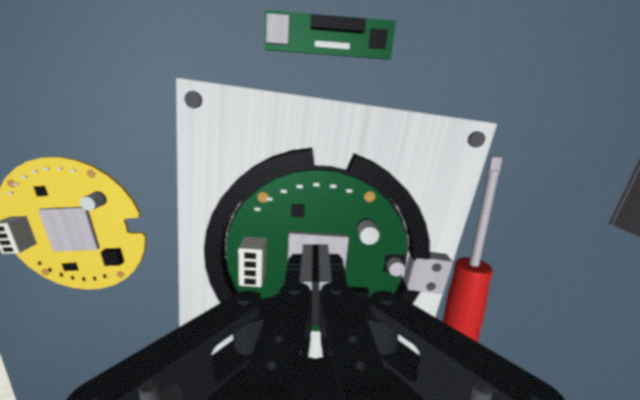

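The fingertip presses on the can at (318,250), and the pin stands in the notch at (397,265). The force is steady at 14 N and the bystanders in view have not moved. I'll hand in.

```bash
python3 -c "
from rig import r
print(r.sign_off())"
```

```text
the job is handed in; nothing more can be done
None
```

The job is handed in: the board was pushed round until its notch dropped over the key pin, then pressed fully home on the deck (tool stopped at z = 51.5 mm), and the arm is still holding it down at about 14 N.

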